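# Shut the tagged air valve under the sliding cover

### The arm

A 6-joint arm with a two-finger parallel gripper is mounted at the origin on the work surface. World frame = base frame: x ahead of the robot, y to its left, z up, the work surface at z = 0. Lengths are in m, angles in rad, forces in N, time in s.
With the tool pointing down it reaches from about 0.35 to 0.975 m from the base axis. Payload 4.9 kg.
Tool frame: the origin (TCP) lies midway between the tips of the shut fingers; the grasp point (between the pads) lies 19 mm behind it; z points along the fingers, y is the direction in which the jaws open and shut (so a half turn about z gives the same grasp; the last joint's range is limited). The gripper opens to 85 mm and grips with 20 to 120 N. Pads are 22 mm wide; open, the fingers measure 114 mm over their backs; the gripper's body (76 mm by 85 mm) begins 54 mm behind the grasp point. The pads swing forward as they close: fully open they stand 13 mm farther back than shut.
Start: joints at [-1.424, 0.053, 1.613, -0, 1.476, -0.119], TCP at [0.164, -0.603, 0.231] pointing down, gripper open.
Joint ranges: [-3.01, 3.01], [-1.01, 2.22], [0.06, 2.58], [-1.02, 4.17], [0.09, 2.62], [-3.14, 3.14]. Speed limits (rad/s): [2.57, 2.57, 3.14, 3.14, 3.14, 3.14].

### API

Orientations are given as a unit quaternion [w, x, y, z].
In Python, from plant import manip gives the robot as it stands. The module is installed in compiled form; this text tells all that it offers.
- The arm moves only by the tool move_arm, never from a script. Its argument "rows" is a list of rows, each an object of numbers: "tx", "ty", "tz": the shift along the tool's x, y, z in m; "ax", "ay", "az": the turn, a rotation vector about the tool's x, y, z in degrees; "jaw": the closure in counts, from 0 (fully open) to 255 (shut). In form: [{"tx": .., "ty": .., "tz": .., "ax": .., "ay": .., "az": .., "jaw": ..}, ...]. A call has 1 to 12 rows; each row shifts and turns the pose as measured when the row begins, along the tool's axes as they then stand; what a row does not reach is not made up. A row lasts 1/10 s, in which the tool goes at most 50 mm and 8.59 degrees, less where a joint would pass 70% of its speed; a pose out of reach is approached as far as the arm can. A call with a gripper value outside its range is refused whole. The fingers move at their own pace and stop on an object; the grip force is fixed at half the most. Time passes only in rows, so rows that do not move let the fingers close. It gives the time, the measured TCP pose, the force and the opening at its end, in the units of the state.
- manip.state(): the state, without advancing time (a new reading comes with each control period).
- manip.grab_frame(name): name is "scene" or "top" or "wrist"; returns a dict with "color" (400x640x3 uint8, red, green, blue), "intrinsics" (3x3 intrinsics, pixels), "R" (3x3) and "t" (3): a world point X has camera coordinates R X + t. Camera axes: x right, y down, z forward; pixel columns grow to the right and rows downward; lengths in m; the calibration is good to about 2 mm. A picture is of the moment at which its call begins. There is no depth.
- manip.job_done(): hands the job in, once; it reports no verdict.
The state is a dict: "time": time; "joint_pos": joint angles; "joint_vel": joint speeds; "joint_efforts": joint torques, N m; "tool_pos": TCP position; "tool_rot": TCP orientation; "contact_force": force on the tool from outside, world axes, zero at the start; "ft_torque": the same for the moment, N m; "gripper_width": opening from 0.0 (shut) to 1.0 (fully open).
Only numpy, scipy, OpenCV 4.12 (cv2) and the standard library are available. Lean on these libraries where they do the work, as an engineer would, in place of code of your own. Each camera call takes 0.05 s, during which the arm holds its last target.

### The job

Shut off the tagged air line in the valve box on the bench. Push the loose cover plate along its guides, without lifting it, right up to the end stop at the other end so that it lies over the closed half of the box; then push the valve lever that carries the round tag plate round until it meets its stop, square across its pipe. It is all done by pushing with the fingertips: pick nothing up, leave the other lever as it is, and do not disturb the motors, the spanner and the coupling around the box.

Things in the scene. Friction and masses are not known exactly. Their poses are not given: they have to be found in the camera images.
- valve_box: Fixed grey steel box, 236 (x) by 550 (y) mm, rim 85 mm above the bench. Origin: centre of underside; x away from the robot, y lengthwise. Negative-y half: open well (x -92 to 92, y -257 to 0 mm) with both valves; positive-y half: flat deck flush with the rim. Guides on the long edges and a stop across each end rise 12 mm over the rim. A regulator at the +y end reaches y 365 mm, 130 mm high.
- cover: Loose aluminium plate 219 (x) by 264 (y) by 5 mm, about 0.8 kg, on the rim between the guides (2.5 mm play each side), axes along the box's. Origin: centre of its underside. It starts over the well, centre at y -134 to -110 mm in the box's frame, and slides to +y; against the far end stop its centre is at y +136 mm. A push of 3 to 8 N slides it.
- cover_handle (a point): Middle of the bar of the cover's bow handle: a 10 mm thick steel bar 110 mm long along x (across the slide), over the centre of the cover, 36 mm above its underside (121 mm above the bench, 26 mm free under the bar).
- tagged_pivot (a point): Vertical turning axis of the tagged lever, at the lever's mid-height, 64 mm above the bench. The tagged valve is at either of two places in the well: box x -25 mm and y -60 or y -165 mm (the plain valve at the other). Its pipe runs along the box's x; valve body top 49 mm above the bench, pipe top 42 mm.
- tagged_tip (a point): Point on the tagged lever at mid-height, 62 mm from the pivot, under the tag's centre. The lever is a straight black bar 14 mm wide, 12 mm high (58 to 70 mm above the bench), reaching 78 mm from the pivot; on its outer end a flat round aluminium tag plate, 32 mm across and 3 mm thick, is riveted on top.
- tagged_lever (a joint): Angle of the tagged lever, rad. 0: open, lever along the box's +x, along its pipe. It grows as the valve shuts, clockwise seen from above, to 1.57 at the stop: shut, lever along the box's -y, square across the pipe. It stays where it is left; about 0.22 N m turns it (4 to 5 N at 50 mm from the pivot).
- plain_tip (a point): Point on the other, plain lever 62 mm from its pivot, at mid-height. The lever and valve are like the tagged ones but without the tag plate; it stays open.
- plain_lever (a joint): Angle of the plain lever, rad, read in the same way.
- motor_black: Loose black gear motor, upright, 72 mm square and 141 mm high with its shaft up, beside the -y end of the box. Origin: centre of its underside.
- motor_grey: Loose grey gear motor, upright, 61 mm square and 120 mm high, beyond the far side of the box. Origin: centre of its underside.
- spanner: Loose steel spanner lying on the bench between the robot and the box, lengthwise along the box.
- coupling: Loose brass pipe coupling, 32 mm across and 46 mm high, standing between the robot and the box. Origin: centre of its underside.

How it is judged:
On the way, in this order (a step that is already met when the one before it is completed fails the run):
1. the cover has been slid along the box to the far end stop (within 20 mm) (y of cover in the frame of valve_box above 0.116 m), for 0.2 s.
2. the tagged lever has been pushed to its stop (within 0.1 rad) (value of joint tagged_lever above 1.47 rad), for 0.2 s.
At the end, for the whole second after the job is handed in: The cover lies at rest on the rim within 20 mm of the far end stop, the tagged lever is within 0.1 rad of its shut stop, and the plain lever is where it was (its tip within 15 mm) (y of cover in the frame of valve_box above 0.116 m and height (world z) of cover below 0.092 m and linear speed of cover below 0.02 m/s and value of joint tagged_lever above 1.47 rad and distance of plain_tip from where it was at the start of the episode below 0.015 m); the robot touches nothing.
It fails at once if the cover is lifted (10 mm) or tipped (0.1 rad) instead of slid (height (world z) of cover above 0.095 m or angle between cover's own z axis and vertical above 0.1 rad).
It fails at once if the plain lever is turned (tip moved 15 mm) (distance of plain_tip from where it was at the start of the episode above 0.015 m).
It fails at once if a motor, the spanner or the coupling is moved (20 mm) or a motor or the coupling is tipped (distance of any of motor_black, motor_grey, spanner, coupling from where it was at the start of the episode above 0.02 m or angle between any of motor_black, motor_grey, coupling's own z axis and vertical above 0.3 rad).
It also fails if it takes over 54 s, if anything falls off the work surface, if the arm or the gripper's body presses on something with over 40 N, if the wrist force passes 120 N, or if a joint passes its speed limit or range.

## Working session

There is one attempt and no reset: what is moved stays moved. The work goes in short steps, Python scripts to look and compute and a tool call to move; the robot and the scene stay as the last step left them, time stands still between calls to the robot, and variables do not carry over. Pictures are saved under pics/ and viewed, and the job is handed in when it is done.

Besides the shell and the picture viewer there is one more tool, called after "Call:" as a command line: name --argument value ..., lists and objects as JSON in quotes. move_arm: Moves the arm, as the interface text tells. Its arguments: {"type":"object","properties":{"rows":{"type":"array"}},"required":["rows"]}

```bash
mkdir -p pics; ls; python3 - <<'E'
from plant import manip
import cv2,pickle
s=manip.state()
for k,v in s.items(): print(k,v)
d={}
for n in("scene","top"):
    f=manip.grab_frame(n); d[n]=f
    cv2.imwrite(f"pics/{n}0.png",f["color"][:,:,::-1]); print(n,f["intrinsics"],f["R"],f["t"])
pickle.dump(d,open("f0.pkl","wb"))
E
```

```text
pics
time 0.0
joint_pos [-1.42400597e+00  5.33395941e-02  1.61427700e+00  2.60787702e-05
  1.47597223e+00 -1.18980232e-01]
joint_vel [-0.00063493  0.00112192  0.0008419   0.00141878  0.00062175  0.00125388]
joint_efforts [-4.09588138e-04 -3.93684626e+01 -3.70178068e+01 -2.85191772e-04
  6.89215609e-03  1.06054387e-06]
tool_pos [ 0.16408801 -0.60244645  0.23008386]
tool_rot [-9.98168718e-04  9.91183406e-01  1.32493245e-01 -8.99670646e-07]
contact_force [ 0.76586    -0.89135002 -0.44119509]
ft_torque [ 0.01279479  0.01597193 -0.05266644]
gripper_width 0.9990978016880904
scene [[444.67623215   0.         322.04065238]
 [  0.         444.67623215 197.70211077]
 [  0.           0.           1.        ]] [[-0.12789622  0.99178187 -0.00335929]
 [ 0.8416708   0.10674557 -0.52933509]
 [-0.52462635 -0.07052738 -0.8484062 ]] [ 0.19970938 -0.42362094  1.31335241]
top [[400.65659533   0.         322.73103173]
 [  0.         400.65659533 202.73279784]
 [  0.           0.           1.        ]] [[ 0.00956334 -0.99942619  0.03249355]
 [-0.98954554 -0.01413515 -0.14352636]
 [ 0.14390331 -0.03078126 -0.98911291]] [-0.13604661  0.56164067  0.79573266]
```

View pics/scene0.png

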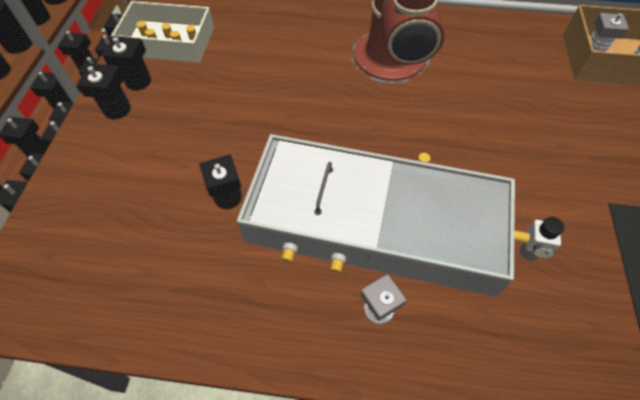

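View pics/top0.png

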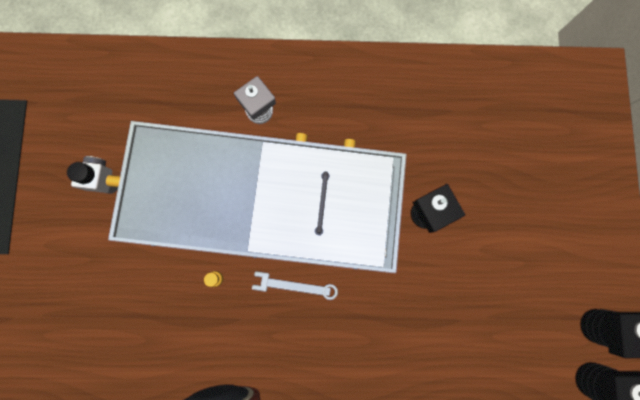

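```bash
cat > h.py <<'E'
import numpy as np,cv2
def ray(f,uv,z):
    K,R,t=f["intrinsics"],f["R"],f["t"]
    d=R.T@np.linalg.solve(K,[uv[0],uv[1],1.]); c=-R.T@t
    return c+d*(z-c[2])/d[2]
def proj(f,X):
    p=f["intrinsics"]@(f["R"]@np.asarray(X,float)+f["t"]); return p[:2]/p[2]
E
python3 - <<'E'
import pickle,cv2,numpy as np
from h import *
d=pickle.load(open("f0.pkl","rb"))
for n,px in (("top",[(132,122),(405,154),(396,271),(110,240)]),("scene",[(272,137),(515,180),(513,277),(240,223)])):
    print(n,[ray(d[n],p,.097).round(4) for p in px])
for n,px in (("top",[(325.5,175),(319,231)]),("scene",[(330,167),(318,211)])):
    print("handle",n,[ray(d[n],p,.121).round(4) for p in px])
im=d["top"]["color"][:,:,::-1]
cv2.imwrite("pics/topL.png",cv2.resize(im[100:300,60:260],None,fx=3,fy=3,interpolation=cv2.INTER_CUBIC))
cv2.imwrite("pics/topR.png",cv2.resize(im[100:300,235:475],None,fx=3,fy=3,interpolation=cv2.INTER_CUBIC))
E
```

```text
top [array([0.7117, 0.2522, 0.097 ]), array([ 0.6564, -0.2917,  0.097 ]), array([ 0.4249, -0.2697,  0.097 ]), array([0.4781, 0.2754, 0.097 ])]
scene [array([ 0.4315, -0.2615,  0.097 ]), array([0.4835, 0.2803, 0.097 ]), array([0.7101, 0.2545, 0.097 ]), array([ 0.6614, -0.2839,  0.097 ])]
handle top [array([ 0.6056, -0.1317,  0.121 ]), array([ 0.4982, -0.1204,  0.121 ])]
handle scene [array([ 0.5165, -0.1172,  0.121 ]), array([ 0.6273, -0.1282,  0.121 ])]
```

View pics/topL.png

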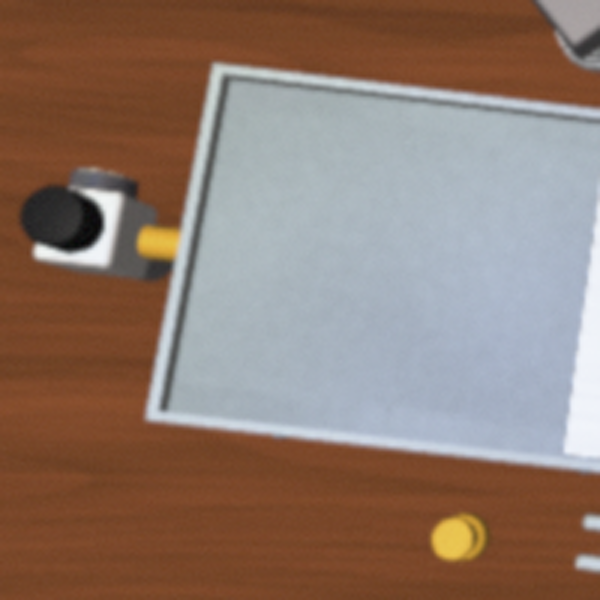

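View pics/topR.png

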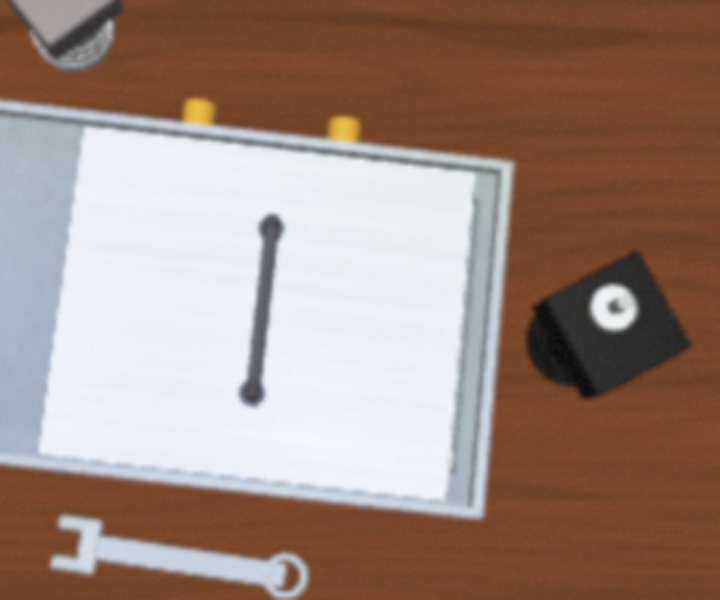

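```bash
python3 - <<'E'
import pickle,cv2,numpy as np
from h import *
d=pickle.load(open("f0.pkl","rb"))
im=d["scene"]["color"][:,:,::-1]
cv2.imwrite("pics/sc.png",cv2.resize(im[120:310,190:450],None,fx=3,fy=3,interpolation=cv2.INTER_CUBIC))
for n in d: print(n, -d[n]["R"].T@d[n]["t"])
E
```

```text
scene [ 1.07111074 -0.06022117  0.89068978]
top [ 0.44256152 -0.10353602  0.87210033]
```

View pics/sc.png

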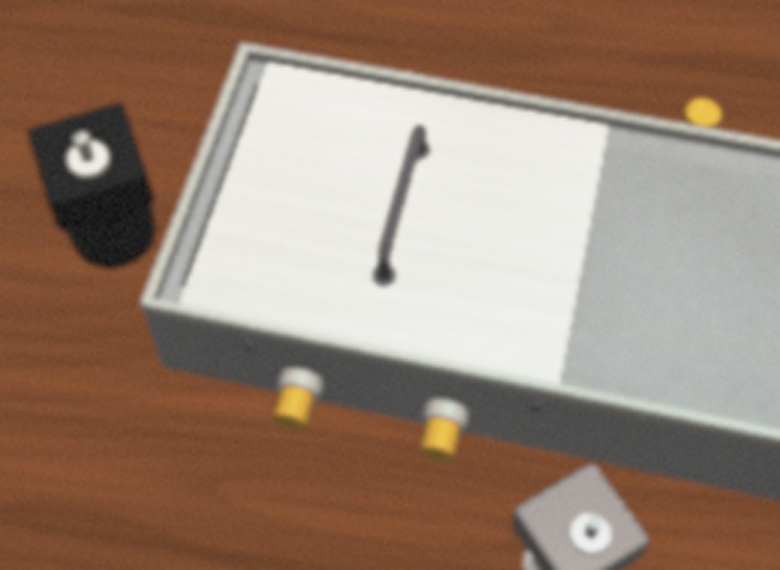

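The pictures show the box with yaw near -5.5° and the white cover over the -y half. Its handle is at top px (325,175)–(319,231). The black motor is at (440,207), the coupling at (212,279) and the spanner below the box. I'll shut and align the jaws first.

Call:
move_arm --rows '[{"az":7,"jaw":255},{"az":7,"jaw":255},{"az":6.7,"jaw":255},{"jaw":255}]'

```text
schema error: expected keys tx, ty, tz, ax, ay, az, jaw
```

```bash
cat >> h.py <<'E'
from scipy.spatial.transform import Rotation as Ro
YAW=np.radians(-5.5); BX=np.array([np.cos(YAW),np.sin(YAW),0]); BY=np.array([-np.sin(YAW),np.cos(YAW),0])
BC=np.array([.5697,-.0055,0])
def tobox(p): v=np.asarray(p)-BC; return np.array([v@BX,v@BY,v[2]])
def frombox(b): return BC+b[0]*BX+b[1]*BY+np.array([0,0,b[2]])
def rep(s,target=None):
    q=s["tool_rot"]; R=Ro.from_quat([q[1],q[2],q[3],q[0]]).as_matrix()
    p=np.array(s["tool_pos"])
    print("t",round(s["time"],2),"p",p.round(4),"box",tobox(p).round(4),"F",np.round(s["contact_force"],1),"w",round(s["gripper_width"],3),"xaxis yaw",np.degrees(np.arctan2(R[1,0],R[0,0])).round(2),"z",R[:,2].round(3))
    if target is not None: print("tool delta",(R.T@(np.asarray(target)-p)).round(4))
E
python3 - <<'E'
from h import *
from plant import manip
s=manip.state(); rep(s,frombox([0,-.169,.23]))
E
```

```text
t 0.1 p [ 0.1641 -0.6025  0.2302] box [-0.3465 -0.6331  0.2302] F [-0.1  0.3 -0.4] w 1.001 xaxis yaw 15.23 z [-0.     0.002 -1.   ]
tool delta [ 0.4884 -0.3114  0.0009]
```

Call:
move_arm --rows '[{"tx":0,"ty":0,"tz":0,"ax":0,"ay":0,"az":7,"jaw":255},{"tx":0,"ty":0,"tz":0,"ax":0,"ay":0,"az":7,"jaw":255},{"tx":0,"ty":0,"tz":0,"ax":0,"ay":0,"az":7,"jaw":255},{"tx":0,"ty":0,"tz":0,"ax":0,"ay":0,"az":0,"jaw":255}]'

```text
time: 0.5
tool_pos: [0.1638, -0.6011, 0.2272]
tool_rot: [-0.003, 0.998, -0.057, -0.001]
contact_force: [0.1, 0.1, 1.5]
gripper_width: 0.329
```

```bash
python3 - <<'E'
from h import *
from plant import manip
s=manip.state(); rep(s,frombox([0,-.169,.23]))
E
```

```text
t 0.5 p [ 0.1638 -0.6011  0.2272] box [-0.3469 -0.6317  0.2272] F [0.1 0.1 1.5] w 0.329 xaxis yaw -6.54 z [-0.001  0.007 -1.   ]
tool delta [ 3.385e-01 -4.689e-01 -4.000e-04]
```

Call:
move_arm --rows '[{"tx":0.028,"ty":-0.039,"tz":-0.001,"ax":0,"ay":0,"az":0,"jaw":255},{"tx":0.028,"ty":-0.039,"tz":-0.001,"ax":0,"ay":0,"az":0,"jaw":255},{"tx":0.028,"ty":-0.039,"tz":-0.001,"ax":0,"ay":0,"az":0,"jaw":255},{"tx":0.028,"ty":-0.039,"tz":-0.001,"ax":0,"ay":0,"az":0,"jaw":255},{"tx":0.028,"ty":-0.039,"tz":-0.001,"ax":0,"ay":0,"az":0,"jaw":255},{"tx":0.028,"ty":-0.039,"tz":-0.001,"ax":0,"ay":0,"az":0,"jaw":255},{"tx":0.028,"ty":-0.039,"tz":-0.001,"ax":0,"ay":0,"az":0,"jaw":255},{"tx":0.028,"ty":-0.039,"tz":-0.001,"ax":0,"ay":0,"az":0,"jaw":255},{"tx":0.028,"ty":-0.039,"tz":-0.001,"ax":0,"ay":0,"az":0,"jaw":255},{"tx":0.01,"ty":-0.01,"tz":-0.001,"ax":0,"ay":0,"az":0,"jaw":255}]'

```text
time: 1.5
tool_pos: [0.4693, -0.2573, 0.236]
tool_rot: [-0.005, 0.999, -0.046, -0.001]
contact_force: [0.5, 0.5, 0.2]
gripper_width: -0.002
```

```bash
python3 - <<'E'
from h import *
from plant import manip
s=manip.state(); rep(s,frombox([0,-.169,.20]))
E
```

```text
t 1.5 p [ 0.4693 -0.2573  0.236 ] box [-0.0758 -0.2603  0.236 ] F [0.5 0.5 0.2] w -0.002 xaxis yaw -5.28 z [-0.002  0.01  -1.   ]
tool delta [ 0.0763 -0.0906  0.0367]
```

Call:
move_arm --rows '[{"tx":0.026,"ty":-0.03,"tz":0.01,"ax":-0.6,"ay":0,"az":0,"jaw":255},{"tx":0.026,"ty":-0.03,"tz":0.01,"ax":0,"ay":0,"az":0,"jaw":255},{"tx":0.026,"ty":-0.03,"tz":0.01,"ax":0,"ay":0,"az":0,"jaw":255},{"tx":0,"ty":0,"tz":0.01,"ax":0,"ay":0,"az":0,"jaw":255},{"tx":0,"ty":0,"tz":0,"ax":0,"ay":0,"az":0,"jaw":255}]'

```text
time: 2.0
tool_pos: [0.5586, -0.1717, 0.1944]
tool_rot: [0.002, 0.999, -0.039, -0.001]
contact_force: [-0.4, -0.0, -1.0]
gripper_width: -0.001
```

```bash
python3 - <<'E'
from h import *
from plant import manip
import pickle
s=manip.state(); rep(s,frombox([0,-.169,.104]))
d={}
for n in("top","wrist","scene"):
    f=manip.grab_frame(n); d[n]=f
    cv2.imwrite(f"pics/{n}1.png",f["color"][:,:,::-1])
pickle.dump(d,open("f1.pkl","wb"))
E
```

```text
t 2.0 p [ 0.5586 -0.1717  0.1944] box [ 0.0049 -0.1665  0.1944] F [-0.4 -0.  -1. ] w -0.001 xaxis yaw -4.52 z [-0.003 -0.004 -1.   ]
tool delta [-0.0047  0.0021  0.0904]
```

View pics/wrist1.png

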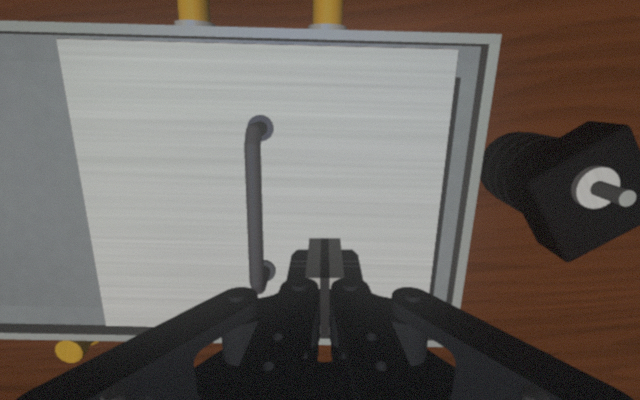

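View pics/scene1.png

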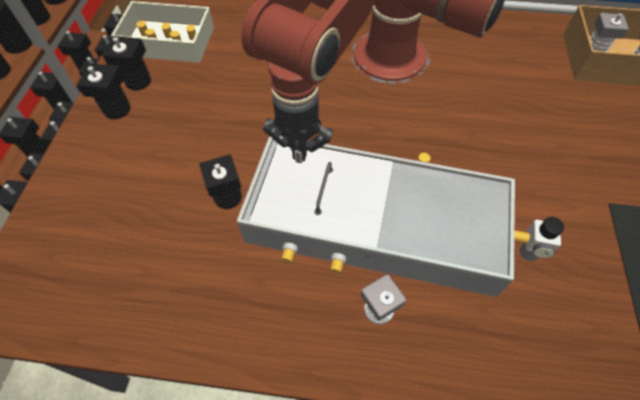

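```bash
python3 - <<'E'
from h import *
import pickle
d=pickle.load(open("f1.pkl","rb")); f=d["wrist"]
for p in [(252,140),(257,285)]:
    X=ray(f,p,.121); print(X.round(4),tobox(X).round(4))
for p in [(500,35)]:
    X=ray(f,p,.097); print(X.round(4),tobox(X).round(4))
print(proj(f,[0.5586,-.1717,.1944]))
E
```

```text
[ 0.6045 -0.1308  0.121 ] [ 0.0466 -0.1213  0.121 ]
[ 0.5044 -0.1203  0.121 ] [-0.054  -0.1206  0.121 ]
[ 0.6547 -0.2912  0.097 ] [ 0.112  -0.2762  0.097 ]
[324.69857554 256.00381396]
```

Call:
move_arm --rows '[{"tx":-0.004,"ty":0,"tz":0.025,"ax":0,"ay":0,"az":1,"jaw":255},{"tx":0,"ty":0,"tz":0.025,"ax":0,"ay":0,"az":0,"jaw":255},{"tx":0,"ty":0,"tz":0.02,"ax":0,"ay":0,"az":0,"jaw":255},{"tx":0,"ty":0,"tz":0.01,"ax":0,"ay":0,"az":0,"jaw":255},{"tx":0,"ty":0,"tz":0,"ax":0,"ay":0,"az":0,"jaw":255}]'

```text
time: 2.65
tool_pos: [0.5553, -0.1806, 0.1212]
tool_rot: [0.005, 0.999, -0.054, 0.005]
contact_force: [-0.4, -0.4, 0.6]
gripper_width: -0.002
```

```bash
sed -i 's/BC=.*/BC=np.array([.566,-.007,0])/' h.py; python3 - <<'E'
from h import *
from plant import manip
s=manip.state(); rep(s,frombox([-.003,-.15,.104]))
E
```

```text
t 2.65 p [ 0.5553 -0.1806  0.1212] box [ 0.006  -0.1738  0.1212] F [-0.4 -0.4  0.6] w -0.002 xaxis yaw -6.13 z [ 0.01  -0.011 -1.   ]
tool delta [-0.0095 -0.0238  0.0169]
```

Call:
move_arm --rows '[{"tx":-0.005,"ty":0,"tz":0.008,"ax":0.6,"ay":-0.6,"az":0,"jaw":255},{"tx":-0.004,"ty":0,"tz":0.007,"ax":0,"ay":0,"az":0,"jaw":255},{"tx":0,"ty":-0.01,"tz":0.001,"ax":0,"ay":0,"az":0,"jaw":255},{"tx":0,"ty":-0.01,"tz":-0.001,"ax":0,"ay":0,"az":0,"jaw":255}]'

```text
time: 3.05
tool_pos: [0.5492, -0.1615, 0.1086]
tool_rot: [0.0, 0.998, -0.055, 0.003]
contact_force: [0.1, -0.4, -0.2]
gripper_width: -0.004
```

```bash
python3 - <<'E'
from h import *
from plant import manip
s=manip.state(); rep(s,frombox([-.003,-.15,.104]))
E
```

```text
t 3.05 p [ 0.5492 -0.1615  0.1086] box [-0.0019 -0.1554  0.1086] F [ 0.1 -0.4 -0.2] w -0.004 xaxis yaw -6.33 z [ 0.005 -0.001 -1.   ]
tool delta [-0.0012 -0.0054  0.0046]
```

Call:
move_arm --rows '[{"tx":0,"ty":-0.01,"tz":0.002,"ax":0,"ay":0,"az":-0.8,"jaw":255},{"tx":0,"ty":-0.01,"tz":0,"ax":0,"ay":0,"az":0,"jaw":255},{"tx":0,"ty":-0.01,"tz":0,"ax":0,"ay":0,"az":0,"jaw":255},{"tx":0,"ty":-0.012,"tz":0,"ax":0,"ay":0,"az":0,"jaw":255},{"tx":0,"ty":-0.012,"tz":0,"ax":0,"ay":0,"az":0,"jaw":255},{"tx":0,"ty":-0.012,"tz":0,"ax":0,"ay":0,"az":0,"jaw":255}]'

```text
time: 3.65
tool_pos: [0.5568, -0.0907, 0.1077]
tool_rot: [0.003, 0.999, -0.046, 0.004]
contact_force: [-0.0, -2.6, -1.2]
gripper_width: 0.003
```

```bash
python3 - <<'E'
from h import *
from plant import manip
s=manip.state(); rep(s)
f=manip.grab_frame("scene");cv2.imwrite("pics/s2.png",cv2.resize(f["color"][100:310,190:550,::-1],None,fx=2,fy=2))
E
```

```text
t 3.65 p [ 0.5568 -0.0907  0.1077] box [-0.0012 -0.0842  0.1077] F [-0.  -2.6 -1.2] w 0.003 xaxis yaw -5.32 z [ 0.007 -0.006 -1.   ]
```

View pics/s2.png

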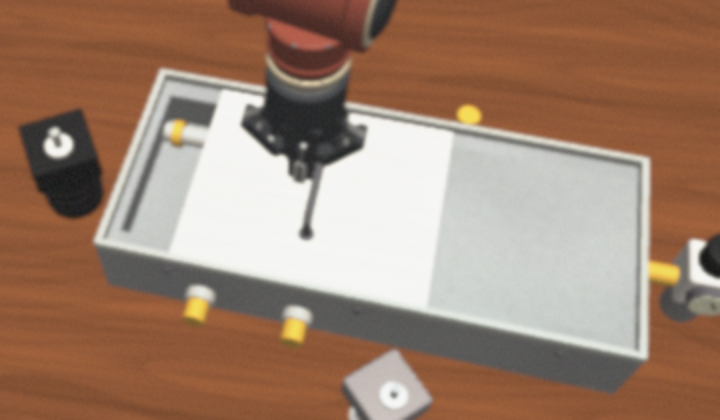

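The cover slides (F about 3 N), so I'll continue.

Call:
move_arm --rows '[{"tx":0,"ty":-0.012,"tz":0.001,"ax":0.4,"ay":-0.4,"az":0,"jaw":255},{"tx":0,"ty":-0.014,"tz":0.001,"ax":0,"ay":0,"az":0,"jaw":255},{"tx":0,"ty":-0.014,"tz":0,"ax":0,"ay":0,"az":0,"jaw":255},{"tx":0,"ty":-0.014,"tz":0,"ax":0,"ay":0,"az":0,"jaw":255},{"tx":0,"ty":-0.014,"tz":0,"ax":0,"ay":0,"az":0,"jaw":255},{"tx":0,"ty":-0.014,"tz":0,"ax":0,"ay":0,"az":0,"jaw":255},{"tx":0,"ty":-0.014,"tz":0,"ax":0,"ay":0,"az":0,"jaw":255},{"tx":0,"ty":-0.014,"tz":0,"ax":0,"ay":0,"az":0,"jaw":255},{"tx":0,"ty":-0.01,"tz":0,"ax":0,"ay":0,"az":0,"jaw":255}]'

```text
time: 4.6
tool_pos: [0.5694, 0.0356, 0.108]
tool_rot: [0.004, 0.999, -0.045, 0.002]
contact_force: [-0.3, -5.8, 2.2]
gripper_width: 0.001
```

```bash
python3 - <<'E'
from h import *
from plant import manip
s=manip.state(); rep(s)
f=manip.grab_frame("scene");cv2.imwrite("pics/s3.png",cv2.resize(f["color"][100:310,190:550,::-1],None,fx=2,fy=2))
E
```

```text
t 4.6 p [0.5694 0.0356 0.108 ] box [-0.0007  0.0427  0.108 ] F [-0.3 -5.8  2.2] w 0.001 xaxis yaw -5.2 z [ 0.003 -0.008 -1.   ]
```

View pics/s3.png

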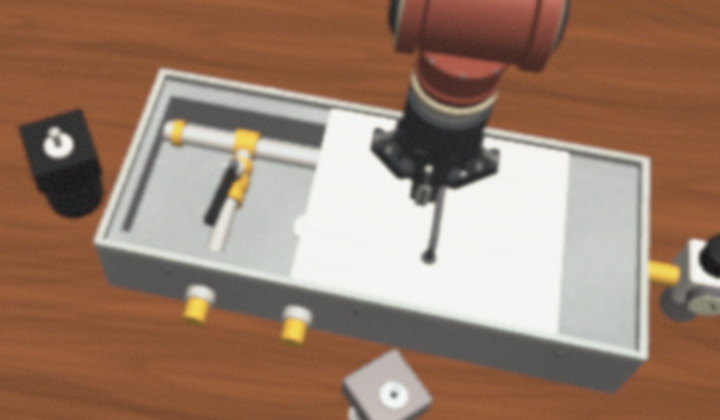

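The plain lever is at the y=-165 valve, and the tag shows at px (300,225), so the tagged valve is the y=-60 one. I'll finish the slide.

Call:
move_arm --rows '[{"tx":0,"ty":-0.012,"tz":0.001,"ax":0.4,"ay":0,"az":0,"jaw":255},{"tx":0,"ty":-0.013,"tz":0.001,"ax":0,"ay":0,"az":0,"jaw":255},{"tx":0,"ty":-0.013,"tz":0,"ax":0,"ay":0,"az":0,"jaw":255},{"tx":0,"ty":-0.013,"tz":0,"ax":0,"ay":0,"az":0,"jaw":255},{"tx":0,"ty":-0.01,"tz":0,"ax":0,"ay":0,"az":0,"jaw":255},{"tx":0,"ty":-0.006,"tz":0,"ax":0,"ay":0,"az":0,"jaw":255}]'

```text
time: 5.25
tool_pos: [0.5764, 0.1032, 0.1077]
tool_rot: [0.004, 0.999, -0.045, 0.002]
contact_force: [-0.9, -5.8, 2.5]
gripper_width: 0.002
```

```bash
python3 - <<'E'
from h import *
from plant import manip
s=manip.state(); rep(s)
f=manip.grab_frame("scene");cv2.imwrite("pics/s4.png",cv2.resize(f["color"][100:310,190:550,::-1],None,fx=2,fy=2))
E
```

```text
t 5.25 p [0.5764 0.1032 0.1077] box [-0.0003  0.1107  0.1077] F [-0.9 -5.8  2.5] w 0.002 xaxis yaw -5.2 z [ 0.004 -0.009 -1.   ]
```

View pics/s4.png

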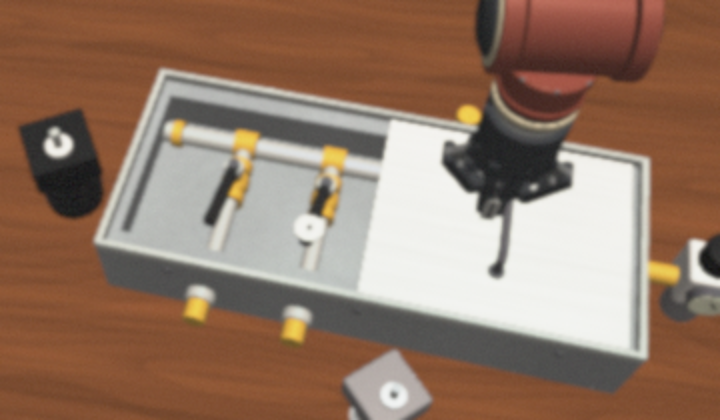

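Call:
move_arm --rows '[{"tx":0,"ty":-0.006,"tz":0,"ax":0,"ay":0,"az":0,"jaw":255},{"tx":0,"ty":-0.006,"tz":0,"ax":0,"ay":0,"az":0,"jaw":255},{"tx":0,"ty":-0.005,"tz":0,"ax":0,"ay":0,"az":0,"jaw":255}]'

```text
time: 5.6
tool_pos: [0.5767, 0.1107, 0.1078]
tool_rot: [0.017, 0.999, -0.045, -0.0]
contact_force: [-4.7, -22.3, 5.7]
gripper_width: 0.002
```

Call:
move_arm --rows '[{"tx":0,"ty":0.01,"tz":0,"ax":-1.5,"ay":0,"az":0,"jaw":255},{"tx":0,"ty":0.02,"tz":0,"ax":0,"ay":0,"az":0,"jaw":255},{"tx":0,"ty":0.01,"tz":-0.02,"ax":0,"ay":0,"az":0,"jaw":255},{"tx":0,"ty":0,"tz":-0.04,"ax":0,"ay":0,"az":0,"jaw":255},{"tx":0,"ty":0,"tz":-0.04,"ax":0,"ay":0,"az":0,"jaw":255},{"tx":0,"ty":0,"tz":0,"ax":0,"ay":0,"az":0,"jaw":255}]'

```text
time: 6.2
tool_pos: [0.5707, 0.0793, 0.2084]
tool_rot: [0.025, 0.999, -0.046, -0.005]
contact_force: [0.8, 0.6, -0.1]
gripper_width: 0.004
```

```bash
python3 - <<'E'
from h import *
from plant import manip
import pickle
s=manip.state(); rep(s)
d={}
for n in("top","wrist","scene"):
    f=manip.grab_frame(n); d[n]=f
    cv2.imwrite(f"pics/{n}5.png",f["color"][:,:,::-1])
pickle.dump(d,open("f5.pkl","wb"))
cv2.imwrite("pics/s5.png",cv2.resize(d["scene"]["color"][120:300,230:480,::-1],None,fx=3,fy=3,interpolation=cv2.INTER_CUBIC))
cv2.imwrite("pics/t5.png",cv2.resize(d["top"]["color"][110:290,210:460,::-1],None,fx=3,fy=3,interpolation=cv2.INTER_CUBIC))
E
```

```text
t 6.2 p [0.5707 0.0793 0.2084] box [-0.0036  0.0864  0.2084] F [ 0.8  0.6 -0.1] w 0.004 xaxis yaw -5.29 z [-0.013 -0.049 -0.999]
```

View pics/top5.png

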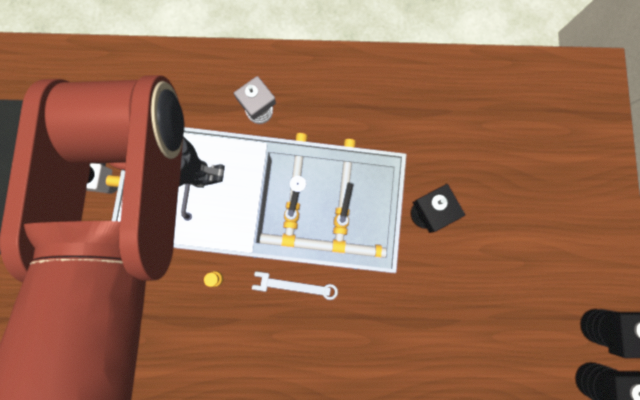

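View pics/t5.png

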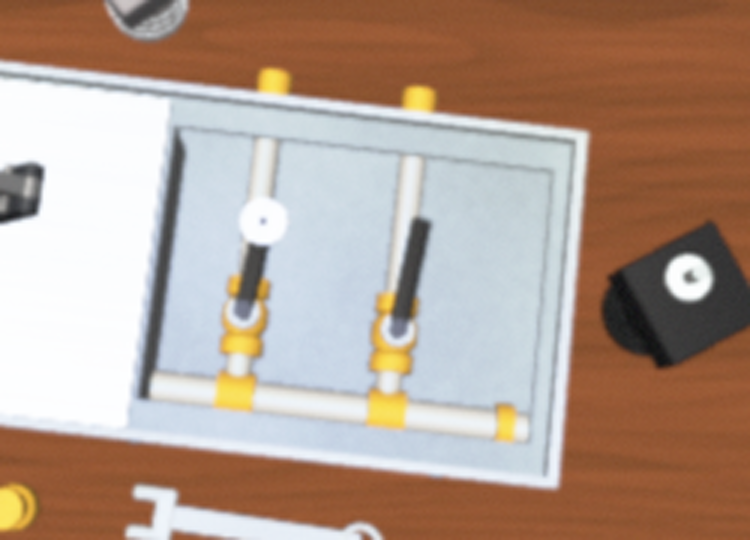

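View pics/s5.png

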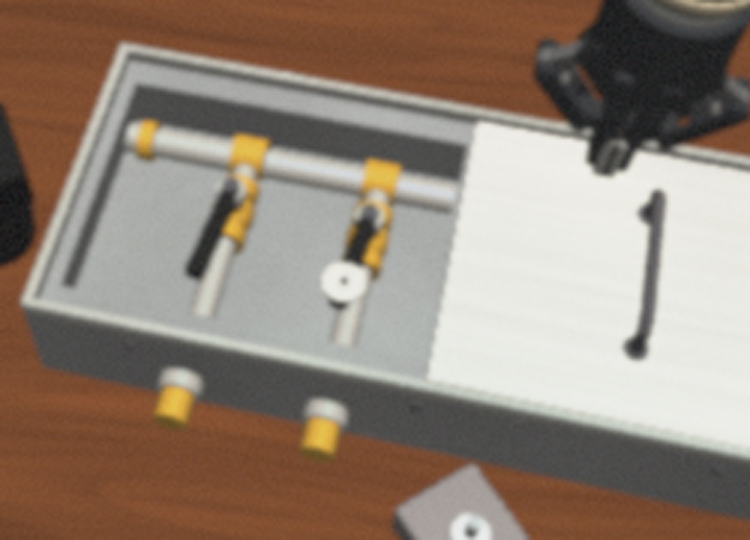

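```bash
python3 - <<'E'
from h import *
import pickle
d=pickle.load(open("f5.pkl","rb"))
def P(n,l,p,z):
    X=ray(d[n],p,z); print(n,l,X.round(4),tobox(X).round(4))
P("top","tag",(297.7,183.3),.073);P("scene","tag",(344.3,213.7),.073)
P("top","piv",(291,214),.07);P("scene","piv",(353.3,191.7),.07)
P("top","ppiv",(342.7,220),.07);P("top","pend",(350.3,184),.07)
P("scene","ppiv",(307.5,183),.07);P("scene","pend",(295,210),.07)
P("top","cov edge",(266.7,143.3),.09);P("top","cov edge",(253,252),.09)
P("scene","cov edge",(389,161),.09);P("scene","cov edge",(373.5,246),.09)
P("top","corner",(405,154),.097);P("top","corner",(396,271),.097)
P("scene","corner",(272,136),.097);P("scene","corner",(239,221),.097)
E
```

```text
top tag [ 0.5979 -0.0773  0.073 ] [ 0.0385 -0.0669  0.073 ]
scene tag [ 0.5992 -0.0763  0.073 ] [ 0.0397 -0.0658  0.073 ]
top piv [ 0.5355 -0.0649  0.07  ] [-0.0249 -0.0606  0.07  ]
scene piv [ 0.5396 -0.0624  0.07  ] [-0.021  -0.0577  0.07  ]
top ppiv [ 0.5247 -0.1691  0.07  ] [-0.0256 -0.1653  0.07  ]
top pend [ 0.5987 -0.1845  0.07  ] [ 0.0496 -0.1735  0.07  ]
scene ppiv [ 0.5295 -0.1654  0.07  ] [-0.0211 -0.1612  0.07  ]
scene pend [ 0.6017 -0.1819  0.07  ] [ 0.0522 -0.1706  0.07  ]
top cov edge [ 0.6753 -0.0142  0.09  ] [0.1095 0.0033 0.09  ]
top cov edge [0.4584 0.0057 0.09  ] [-0.1083  0.0023  0.09  ]
scene cov edge [0.4612 0.0094 0.09  ] [-0.1059  0.0063  0.09  ]
scene cov edge [ 0.6753 -0.0109  0.09  ] [0.1092 0.0066 0.09  ]
top corner [ 0.6564 -0.2917  0.097 ] [ 0.1173 -0.2747  0.097 ]
top corner [ 0.4249 -0.2697  0.097 ] [-0.1153 -0.275   0.097 ]
scene corner [ 0.4286 -0.262   0.097 ] [-0.1123 -0.267   0.097 ]
scene corner [ 0.6571 -0.287   0.097 ] [ 0.1176 -0.27    0.097 ]
```

View pics/wrist5.png

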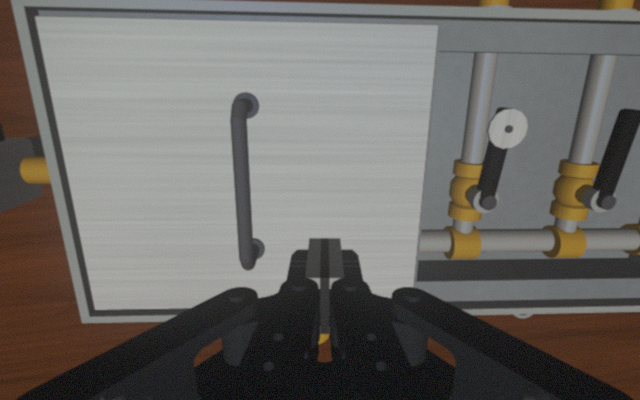

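The cover lies at the stop (edge at box y about 0.003, so its centre is about 0.135). The tagged pivot measures (-0.025,-0.060) in the box frame, as specified, with the lever at about 0.1 rad. Next I'll move above the gap between the tag and the well wall.

Call:
move_arm --rows '[{"tx":0.006,"ty":0.028,"tz":0,"ax":2.8,"ay":0.8,"az":0,"jaw":255},{"tx":0.007,"ty":0.028,"tz":0,"ax":0,"ay":0,"az":0,"jaw":255},{"tx":0.007,"ty":0.028,"tz":0,"ax":0,"ay":0,"az":0,"jaw":255},{"tx":0.006,"ty":0.028,"tz":0,"ax":0,"ay":0,"az":0,"jaw":255},{"tx":0,"ty":0,"tz":0,"ax":0,"ay":0,"az":0,"jaw":255}]'

```text
time: 6.85
tool_pos: [0.578, -0.0346, 0.1902]
tool_rot: [-0.003, 0.999, -0.044, -0.011]
contact_force: [-0.5, -0.5, -0.9]
gripper_width: -0.004
```

```bash
python3 - <<'E'
from h import *
from plant import manip
s=manip.state(); rep(s,frombox([.022,-.027,.12]))
E
```

```text
t 6.85 p [ 0.578  -0.0346  0.1902] box [ 0.0146 -0.0263  0.1902] F [-0.5 -0.5 -0.9] w -0.004 xaxis yaw -5.03 z [-0.022  0.006 -1.   ]
tool delta [0.009  0.0011 0.07  ]
```

Call:
move_arm --rows '[{"tx":0.008,"ty":0.001,"tz":0.02,"ax":-0.3,"ay":1.3,"az":0.4,"jaw":255},{"tx":0,"ty":0,"tz":0.03,"ax":0,"ay":0,"az":0,"jaw":255},{"tx":0,"ty":0,"tz":0.02,"ax":0,"ay":0,"az":0,"jaw":255},{"tx":0,"ty":0,"tz":0,"ax":0,"ay":0,"az":0,"jaw":255}]'

```text
time: 7.25
tool_pos: [0.582, -0.0335, 0.1111]
tool_rot: [-0.002, 0.999, -0.049, -0.005]
contact_force: [-0.4, 0.6, -0.4]
gripper_width: -0.004
```

```bash
python3 - <<'E'
from h import *
from plant import manip
s=manip.state(); rep(s,frombox([.022,-.027,.062]))
f=manip.grab_frame("wrist");cv2.imwrite("pics/w6.png",f["color"][:,:,::-1])
f=manip.grab_frame("scene");cv2.imwrite("pics/s6.png",cv2.resize(f["color"][120:300,230:480,::-1],None,fx=3,fy=3,interpolation=cv2.INTER_CUBIC))
E
```

```text
t 7.25 p [ 0.582  -0.0335  0.1111] box [ 0.0184 -0.0248  0.1111] F [-0.4  0.6 -0.4] w -0.004 xaxis yaw -5.56 z [-0.009  0.005 -1.   ]
tool delta [0.004  0.0024 0.049 ]
```

View pics/w6.png

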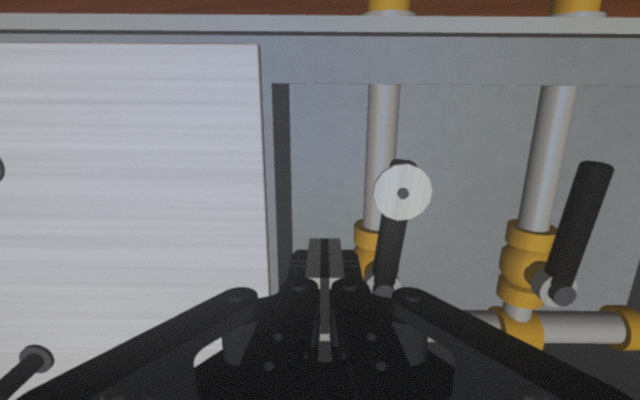

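View pics/s6.png

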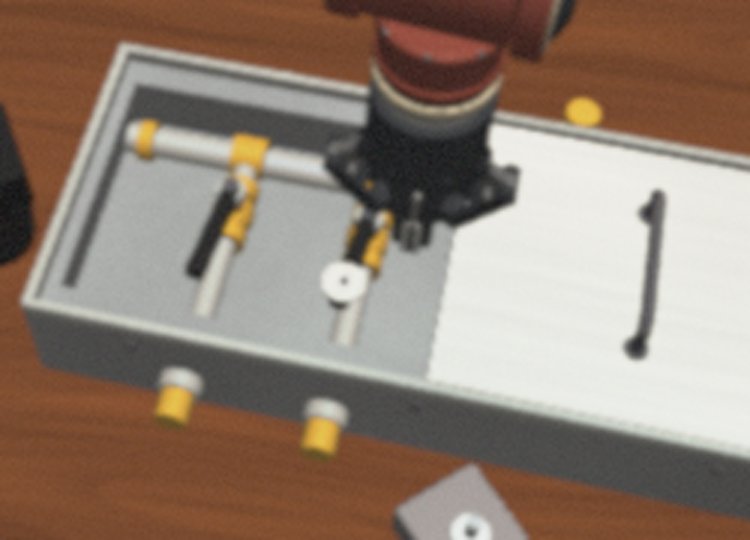

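Call:
move_arm --rows '[{"tx":0.003,"ty":0.001,"tz":0.02,"ax":-0.3,"ay":0.5,"az":0,"jaw":255},{"tx":0,"ty":0,"tz":0.02,"ax":0,"ay":0,"az":0,"jaw":255},{"tx":0,"ty":0,"tz":0.008,"ax":0,"ay":0,"az":0,"jaw":255},{"tx":0,"ty":0,"tz":-0.001,"ax":0,"ay":0,"az":0,"jaw":255}]'

```text
time: 7.75
tool_pos: [0.5913, -0.0343, 0.0724]
tool_rot: [0.001, 0.999, -0.048, 0.007]
contact_force: [-0.1, 0.4, 0.3]
gripper_width: 0.005
```

```bash
python3 - <<'E'
from h import *
from plant import manip
s=manip.state(); rep(s,frombox([.022,-.045,.061]))
E
```

```text
t 7.75 p [ 0.5913 -0.0343  0.0724] box [ 0.0278 -0.0247  0.0724] F [-0.1  0.4  0.3] w 0.005 xaxis yaw -5.47 z [ 0.015 -0.003 -1.   ]
tool delta [-0.0059  0.0202  0.0114]
```

Call:
move_arm --rows '[{"tx":-0.004,"ty":0,"tz":0.008,"ax":0,"ay":-0.8,"az":0,"jaw":255},{"tx":-0.002,"ty":0,"tz":0.004,"ax":0,"ay":0,"az":0,"jaw":255},{"tx":0,"ty":0.008,"tz":0,"ax":0,"ay":0,"az":0,"jaw":255},{"tx":0,"ty":0.008,"tz":0,"ax":0,"ay":0,"az":0,"jaw":255},{"tx":0,"ty":0.008,"tz":0,"ax":0,"ay":0,"az":0,"jaw":255}]'

```text
time: 8.25
tool_pos: [0.5852, -0.0576, 0.064]
tool_rot: [-0.0, 0.999, -0.047, 0.003]
contact_force: [-0.8, 5.9, -0.8]
gripper_width: -0.001
```

```bash
python3 - <<'E'
from h import *
from plant import manip
s=manip.state(); rep(s,frombox([.023,-.060,.062]))
f=manip.grab_frame("scene");cv2.imwrite("pics/s7.png",cv2.resize(f["color"][120:300,230:480,::-1],None,fx=3,fy=3,interpolation=cv2.INTER_CUBIC))
E
```

```text
t 8.25 p [ 0.5852 -0.0576  0.064 ] box [ 0.0239 -0.0485  0.064 ] F [-0.8  5.9 -0.8] w -0.001 xaxis yaw -5.4 z [ 0.006  0.    -1.   ]
tool delta [-0.001   0.0115  0.0019]
```

View pics/s7.png

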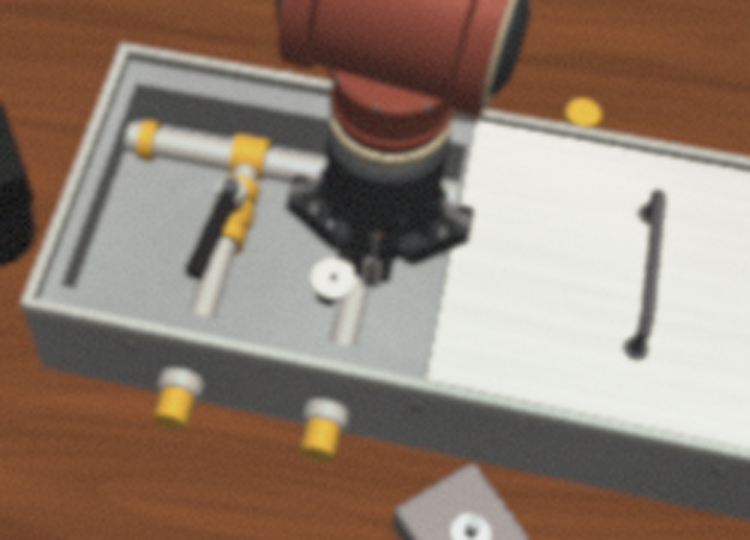

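Call:
move_arm --rows '[{"tx":0,"ty":0.008,"tz":0.001,"ax":0,"ay":0,"az":0,"jaw":255},{"tx":-0.001,"ty":0.008,"tz":0,"ax":0,"ay":0,"az":0,"jaw":255},{"tx":-0.002,"ty":0.008,"tz":0,"ax":0,"ay":0,"az":0,"jaw":255},{"tx":-0.003,"ty":0.008,"tz":0,"ax":0,"ay":0,"az":0,"jaw":255}]'

```text
time: 8.7
tool_pos: [0.5743, -0.0868, 0.0635]
tool_rot: [-0.006, 0.999, -0.048, 0.0]
contact_force: [1.7, 7.6, -0.8]
gripper_width: 0.0
```

```bash
python3 - <<'E'
from h import *
from plant import manip
s=manip.state(); rep(s,frombox([.017,-.083,.062]))
f=manip.grab_frame("scene");cv2.imwrite("pics/s8.png",cv2.resize(f["color"][120:300,230:480,::-1],None,fx=3,fy=3,interpolation=cv2.INTER_CUBIC))
E
```

```text
t 8.7 p [ 0.5743 -0.0868  0.0635] box [ 0.0159 -0.0786  0.0635] F [ 1.7  7.6 -0.8] w 0.0 xaxis yaw -5.56 z [ 0.001  0.011 -1.   ]
tool delta [0.0011 0.0044 0.0014]
```

View pics/s8.png

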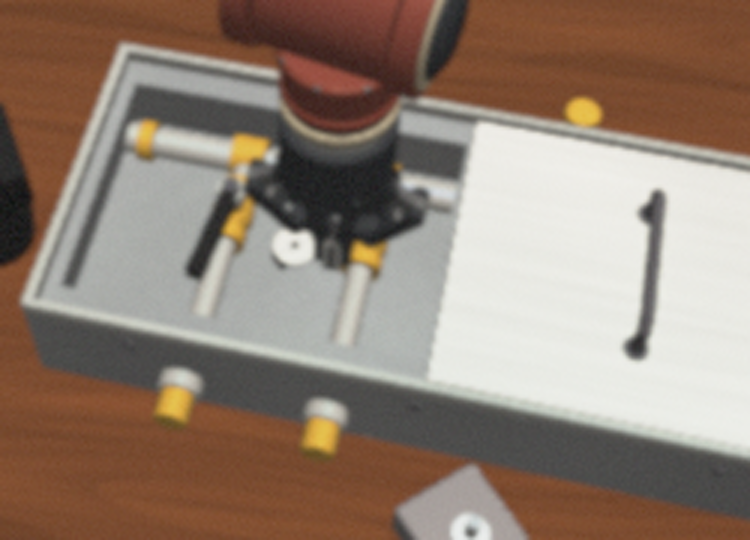

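Call:
move_arm --rows '[{"tx":-0.004,"ty":0.007,"tz":0,"ax":-0.5,"ay":0,"az":0,"jaw":255},{"tx":-0.006,"ty":0.006,"tz":0,"ax":0,"ay":0,"az":0,"jaw":255},{"tx":-0.007,"ty":0.005,"tz":0,"ax":0,"ay":0,"az":0,"jaw":255},{"tx":-0.007,"ty":0.003,"tz":0,"ax":0,"ay":0,"az":0,"jaw":255}]'

```text
time: 9.15
tool_pos: [0.552, -0.1036, 0.0646]
tool_rot: [-0.006, 0.999, -0.05, 0.006]
contact_force: [5.9, 2.1, -2.2]
gripper_width: 0.003
```

```bash
python3 - <<'E'
from h import *
from plant import manip
s=manip.state(); rep(s,frombox([-.007,-.102,.062]))
f=manip.grab_frame("scene");cv2.imwrite("pics/s9.png",cv2.resize(f["color"][120:300,230:480,::-1],None,fx=3,fy=3,interpolation=cv2.INTER_CUBIC))
E
```

```text
t 9.15 p [ 0.552  -0.1036  0.0646] box [-0.0046 -0.0974  0.0646] F [ 5.9  2.1 -2.2] w 0.003 xaxis yaw -5.78 z [ 0.013  0.011 -1.   ]
tool delta [-0.0024  0.0046  0.0025]
```

View pics/s9.png

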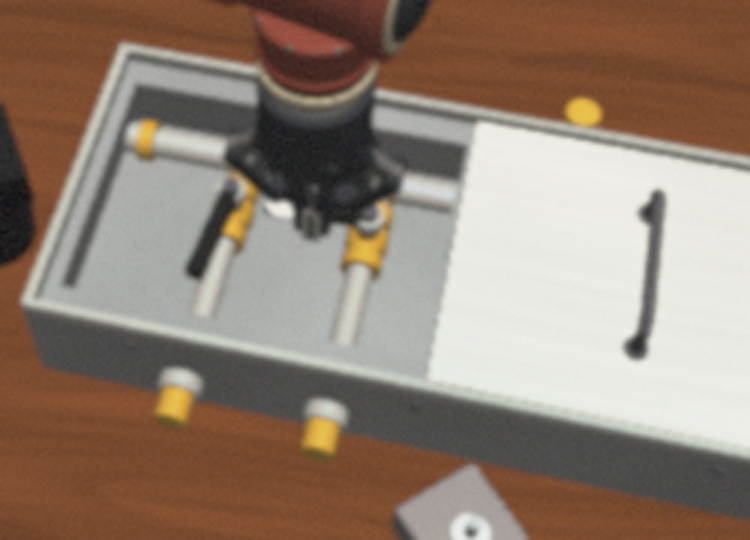

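Nearly shut; I'll push in -x until the stop is felt.

Call:
move_arm --rows '[{"tx":-0.005,"ty":0.001,"tz":0.001,"ax":-0.5,"ay":-0.5,"az":0,"jaw":255},{"tx":-0.005,"ty":0,"tz":0,"ax":0,"ay":0,"az":0,"jaw":255},{"tx":-0.005,"ty":0,"tz":0,"ax":0,"ay":0,"az":0,"jaw":255}]'

```text
time: 9.5
tool_pos: [0.5487, -0.1054, 0.0677]
tool_rot: [-0.001, 0.998, -0.052, 0.019]
contact_force: [5.1, 0.5, 7.2]
gripper_width: 0.001
```

Call:
move_arm --rows '[{"tx":-0.004,"ty":0,"tz":0,"ax":0,"ay":0,"az":0,"jaw":255},{"tx":-0.004,"ty":0,"tz":0,"ax":0,"ay":0,"az":0,"jaw":255}]'

```text
time: 9.7
tool_pos: [0.5453, -0.106, 0.0707]
tool_rot: [0.0, 0.998, -0.053, 0.025]
contact_force: [3.6, 5.1, 0.2]
gripper_width: 0.0
```

```bash
python3 - <<'E'
from h import *
from plant import manip
s=manip.state(); rep(s)
E
```

```text
t 9.7 p [ 0.5453 -0.106   0.0707] box [-0.0112 -0.1005  0.0707] F [3.6 5.1 0.2] w 0.0 xaxis yaw -6.07 z [ 0.05  -0.003 -0.999]
```

The tip has tilted and risen to z=0.071, so it risks riding over the lever. I'll back off and look.

Call:
move_arm --rows '[{"tx":0.01,"ty":0,"tz":0,"ax":0,"ay":-1.5,"az":0,"jaw":255},{"tx":0.012,"ty":-0.005,"tz":0,"ax":0,"ay":-1,"az":-0.5,"jaw":255},{"tx":0.012,"ty":-0.005,"tz":-0.02,"ax":0,"ay":0,"az":0,"jaw":255},{"tx":0,"ty":0,"tz":-0.03,"ax":0,"ay":0,"az":0,"jaw":255},{"tx":0,"ty":0,"tz":0,"ax":0,"ay":0,"az":0,"jaw":255}]'

```text
time: 10.2
tool_pos: [0.5792, -0.1031, 0.1228]
tool_rot: [0.002, 0.999, -0.049, 0.0]
contact_force: [-0.1, -0.4, 0.5]
gripper_width: 0.003
```

```bash
python3 - <<'E'
from h import *
from plant import manip
import pickle
s=manip.state(); rep(s)
d={}
for n in("top","wrist","scene"):
    d[n]=manip.grab_frame(n)
pickle.dump(d,open("f10.pkl","wb"))
cv2.imwrite("pics/w10.png",d["wrist"]["color"][:,:,::-1])
cv2.imwrite("pics/s10.png",cv2.resize(d["scene"]["color"][120:300,230:480,::-1],None,fx=3,fy=3,interpolation=cv2.INTER_CUBIC))
cv2.imwrite("pics/t10.png",cv2.resize(d["top"]["color"][110:290,210:460,::-1],None,fx=3,fy=3,interpolation=cv2.INTER_CUBIC))
E
```

```text
t 10.2 p [ 0.5792 -0.1031  0.1228] box [ 0.0223 -0.0944  0.1228] F [-0.1 -0.4  0.5] w 0.003 xaxis yaw -5.63 z [-0.    -0.004 -1.   ]
```

View pics/w10.png

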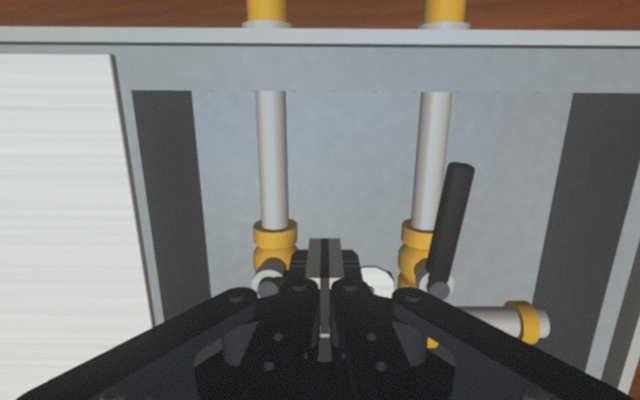

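View pics/s10.png

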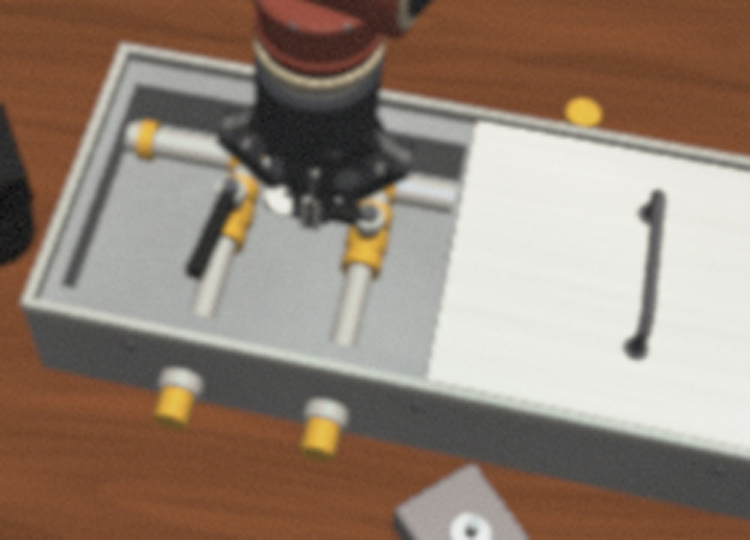

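View pics/t10.png

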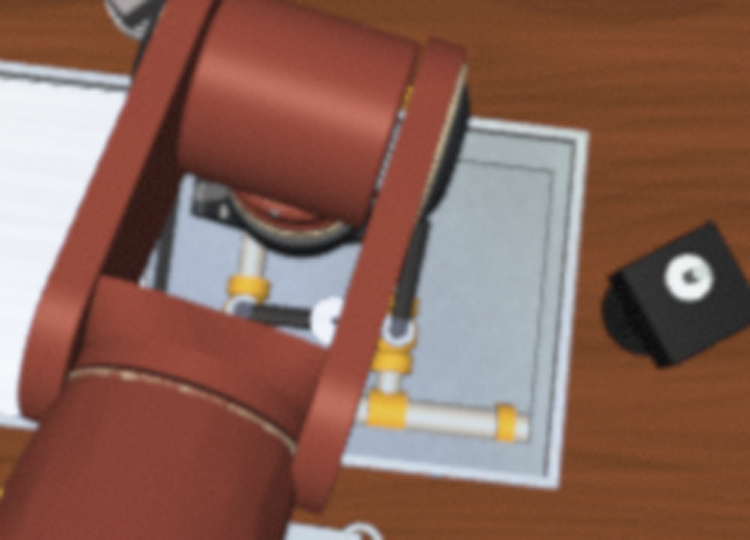

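```bash
python3 - <<'E'
from h import *
import pickle
d=pickle.load(open("f10.pkl","rb"))
def P(l,p,z):
    X=ray(d["top"],(p[0]/3+210,p[1]/3+110),z); b=tobox(X); print(l,b.round(4), "ang", np.arctan2(-(b[1]+.06),b[0]+.025).round(3))
P("bar up",(300,308),.07);P("bar lo",(300,327),.07);P("tag",(333,320),.073)
g=d["top"]["color"][:,:,::-1]
cv2.imwrite("pics/t10z.png",cv2.resize(g[195:235,280:340],None,fx=12,fy=12,interpolation=cv2.INTER_CUBIC))
E
```

```text
bar up [-0.018  -0.0982  0.07  ] ang 1.39
bar lo [-0.0307 -0.0996  0.07  ] ang 1.715
tag [-0.024  -0.1211  0.073 ] ang 1.554
```

View pics/t10z.png

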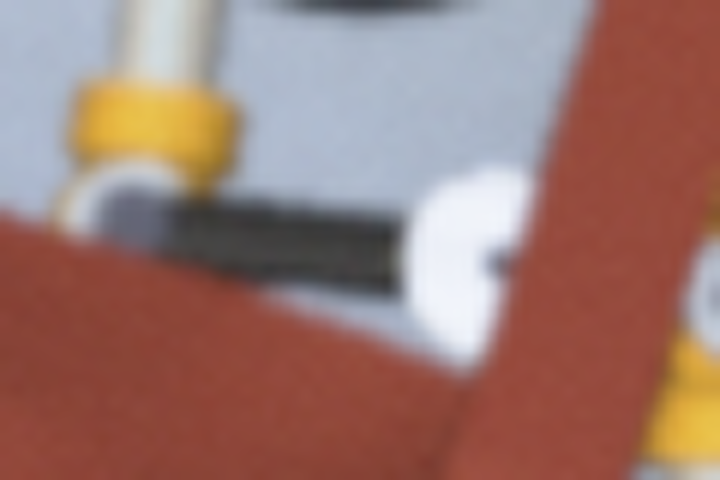

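The lever appears shut at about 1.55 rad. I'll retreat for a clear check.

Call:
move_arm --rows '[{"tx":0,"ty":0,"tz":-0.04,"ax":0,"ay":0,"az":0,"jaw":255},{"tx":0,"ty":0,"tz":-0.04,"ax":0,"ay":0,"az":0,"jaw":255},{"tx":0,"ty":-0.02,"tz":-0.02,"ax":0,"ay":0,"az":0,"jaw":255},{"tx":0,"ty":-0.04,"tz":-0.01,"ax":0,"ay":0,"az":0,"jaw":255},{"tx":0,"ty":-0.04,"tz":-0.001,"ax":0,"ay":0,"az":0,"jaw":255},{"tx":0,"ty":-0.04,"tz":-0.001,"ax":0,"ay":0,"az":0,"jaw":255},{"tx":0,"ty":-0.04,"tz":-0.001,"ax":0,"ay":0,"az":0,"jaw":255},{"tx":0,"ty":-0.02,"tz":-0.001,"ax":0,"ay":0,"az":0,"jaw":255},{"tx":0,"ty":0,"tz":-0.001,"ax":0,"ay":0,"az":0,"jaw":255}]'

```text
time: 11.25
tool_pos: [0.5887, 0.1011, 0.2187]
tool_rot: [0.001, 0.998, -0.053, -0.018]
contact_force: [0.2, -1.2, -0.7]
gripper_width: 0.003
```

```bash
python3 - <<'E'
from h import *
from plant import manip
import pickle
s=manip.state(); rep(s)
d={}
for n in("top","scene"):
    d[n]=manip.grab_frame(n)
pickle.dump(d,open("f11.pkl","wb"))
cv2.imwrite("pics/s11.png",cv2.resize(d["scene"]["color"][120:300,230:480,::-1],None,fx=3,fy=3,interpolation=cv2.INTER_CUBIC))
cv2.imwrite("pics/t11.png",cv2.resize(d["top"]["color"][110:290,210:460,::-1],None,fx=3,fy=3,interpolation=cv2.INTER_CUBIC))
cv2.imwrite("pics/t11z.png",cv2.resize(d["top"]["color"][190:240,280:350,::-1],None,fx=10,fy=10,interpolation=cv2.INTER_CUBIC))
cv2.imwrite("pics/top11.png",d["top"]["color"][:,:,::-1])
E
```

```text
t 11.25 p [0.5887 0.1011 0.2187] box [0.0122 0.1098 0.2187] F [ 0.2 -1.2 -0.7] w 0.003 xaxis yaw -6.07 z [-0.036 -0.    -0.999]
```

View pics/t11.png

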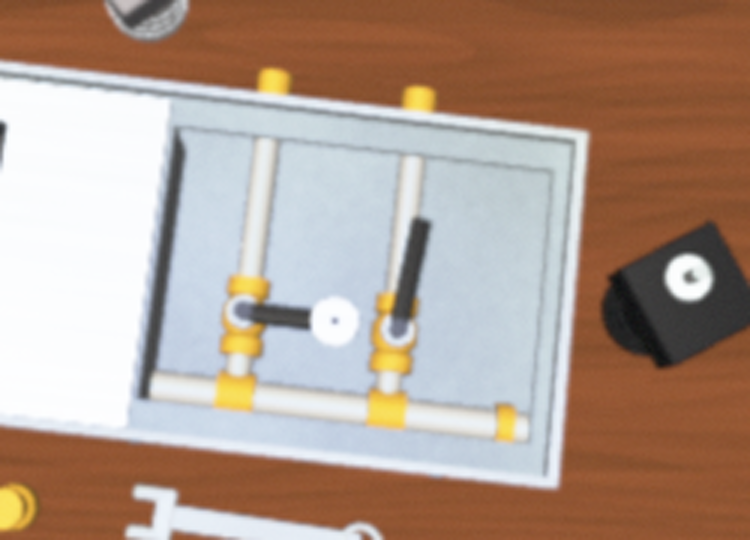

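View pics/t11z.png

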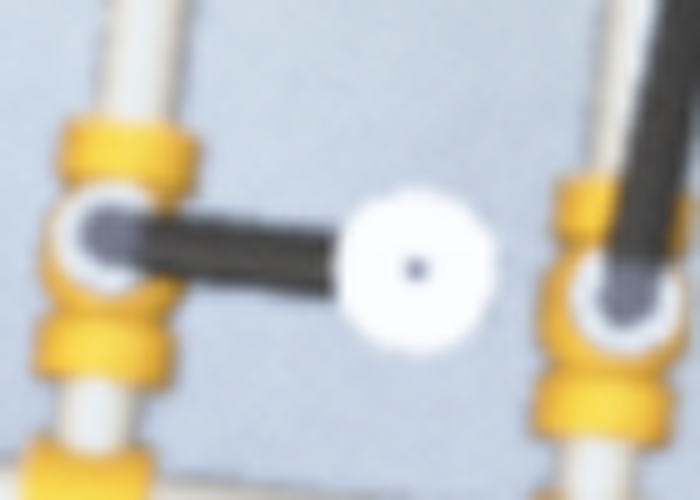

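View pics/s11.png

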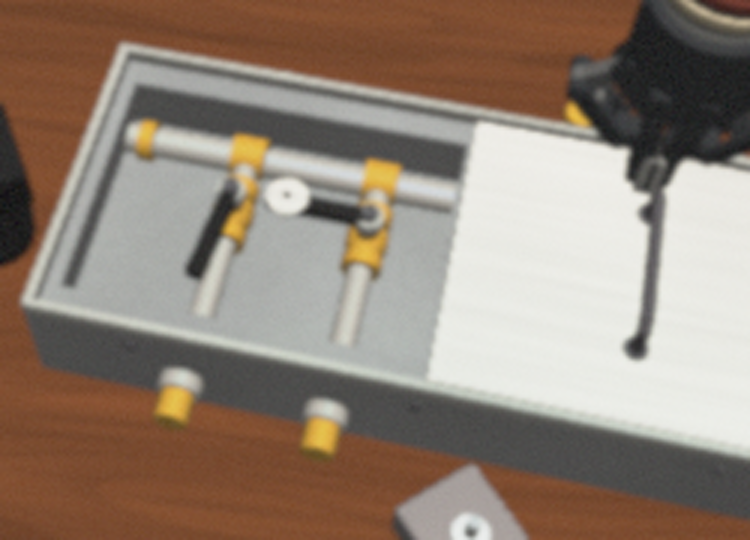

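View pics/top11.png

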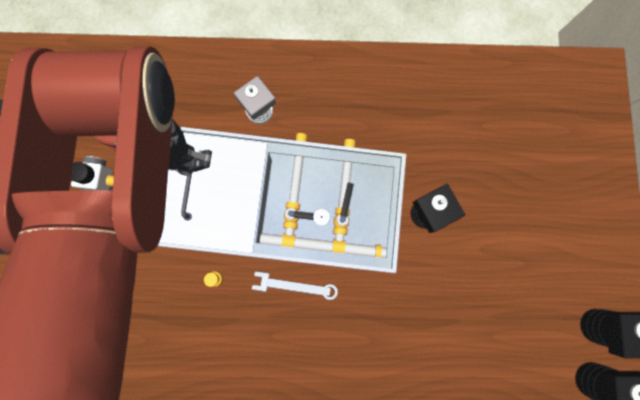

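```bash
python3 - <<'E'
from h import *
import pickle
d=pickle.load(open("f11.pkl","rb"))
c=lambda p:(p[0]/10+280-.45,p[1]/10+190-.45)
a=ray(d["top"],c((108,235)),.07);t=ray(d["top"],c((415,270)),.073);b=ray(d["top"],c((627,295)),.07)
for n,X in(("piv",a),("tag",t),("ppiv",b)):print(n,tobox(X).round(4))
u=(b-a)[:2];v=(t-a)[:2];print("r",np.linalg.norm(v),"piv dist",np.linalg.norm(u),"ang off shut",np.arctan2(u[0]*v[1]-u[1]*v[0],u@v).round(3))
s=lambda p:(p[0]/3+230-.3,p[1]/3+120-.3)
a=ray(d["scene"],s((372,213)),.07);t=ray(d["scene"],s((287,196)),.073)
print("scene",tobox(a).round(4),tobox(t).round(4))
E
```

```text
piv [-0.0231 -0.059   0.07  ]
tag [-0.0237 -0.1211  0.073 ]
ppiv [-0.0238 -0.1642  0.07  ]
r 0.06210295559239636 piv dist 0.10517560841881214 ang off shut -0.004
scene [-0.0237 -0.0573  0.07  ] [-0.0226 -0.1209  0.073 ]
```

```bash
python3 - <<'E'
from plant import manip
print(manip.job_done())
E
```

```text
the job is handed in; nothing more can be done
None
```

The cover is against the far end stop and the tagged valve is shut. I handed the job in at about 11.3 s of the 54 s allowed, with the arm raised clear and touching nothing.

- **Cover:** I pushed it by its bow handle with the shut fingertips, at 3–6 N. At the stop the force rose to about 22 N. Its centre came out at box y of about 0.135 in the top view and 0.138 in the scene view. The stop is at 0.136.
- **Tagged lever:** The tag is on the valve at y = -60 mm. I pushed the lever round from about 0.1 rad. In the last clear top view it is within about 0.01 rad of square across its pipe. The tag centre is 62.1 mm from the pivot, where 62 mm is expected, and the scene view agrees to about 0.02 rad.
- **Everything else:** The plain lever, both motors, the spanner and the coupling look unmoved in the last pictures. I checked these by eye only.

**What went less well:** at the end of the lever push the tip tilted about 3° and rose to z = 71 mm. I backed off, looked, and found the lever already at its stop. The scene view also disagreed with the top view by up to 8 mm at one end of the box, so I worked from the top and wrist views, which agreed with each other.

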